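Set the stop of a sprig press

TASK

Set up the small bench press that stamps clay sprigs: put the round setting blank that matches the die's cavity flat into it, push the die table fully home under the ram, then turn the thumbscrew clockwise until the ram seats firmly on the blank. Then back the thumbscrew off a quarter turn and keep hold of it there: you finish while still gripping the thumbscrew at that setting, so that the lock ring can be tightened. Leave the other things on the table where they are.

Things in the scene. Friction and masses are not known exactly. Their poses are not given: they have to be found in the camera images.
- press: Grey C-frame bench press fixed to the table, base 275 x 130 x 22 mm, column at its +x end, arm over the base with a boss carrying the vertical screw. Origin on the table under the screw's axis; x points from the loading side to the column, z up. Arm top 135 mm, lock ring top 146 mm up; the boss reaches 27 mm from the axis to the loading side, which is open above beyond it. Turned up to 15 degrees.
- die_table (a joint): Travel of the sliding die table along the press's +x axis, m: 0 = drawn out for loading (the cavity is then 100 mm before the screw's axis), 0.100 = fully home against its stop, the cavity under the ram. Starts drawn out within 10 mm. Slides with about 1.5 N of friction and stays where it is left.
- cavity (a point): Centre of the floor of the round cavity in the steel die table (block 90 x 80 mm, top face 52.5 mm above the table). The cavity is 53 mm across and 8 mm deep with a 1.5 mm chamfer, its floor 44.5 mm above the table. Moves with the die table; axes as the press.
- die_handle (a point): Point on the axis of the upright round handle of the die table, 16 mm in diameter, on a tongue 95 mm before the cavity's centre (press -x). The handle's top is 18 mm above this point, the tongue 42 mm below it; this point is 80.5 mm above the table.
- screw (a joint): Angle of the screw and thumbscrew, rad, growing clockwise seen from above; clockwise lowers ram and thumbscrew 16 mm a turn (2.55 mm a rad). With the round blank under it the ram touches at about 3.9 and the screw comes to a firm stop, seated, at 4.0. Starts 1.9 to 2.8 rad short of that. Needs about 0.06 Nm and stays where it is left; a quarter turn is 1.57 rad.
- thumbscrew: Steel thumbscrew head on top of the screw: a flat pair of round wings, 60 mm long over both, 12 mm thick and 29 mm high, joined by a lower web, on a round hub 28 mm across and 14 mm high. A small brass dot marks the top of one wing. Origin under the hub. It turns and sinks with the screw.
- wings (a point): Point on the screw's axis at mid-height of the wings, the height to grip; x axis along the wings towards the marked wing, y across the 12 mm thickness, z up. About 179 mm above the table when seated, up to 7 mm higher before. The wings reach 14 mm above this point, the web 7 mm above it, the hub's top is 15 mm below it; the lock ring lies 33 mm below it when seated.
- ram: Steel ram foot of the press, 36 mm in diameter, on the screw's axis. Origin at the centre of its underside; it clears a seated blank by 4.5 to 7 mm at the start.
- blank_round: The setting blank that matches the die: plain aluminium disc 50 mm in diameter, 20 mm thick, about 0.1 kg, lying flat on the table. Origin at the centre of its underside. In the cavity it stands 12 mm above the die table's top.
- blank_square: Bystander: plain aluminium square blank 50 x 50 x 20 mm. Origin at the centre of its underside.
- blank_small: Bystander: plain aluminium disc 34 mm in diameter, 20 mm thick, too small for the die. Origin at the centre of its underside.
- spare_die: Bystander: loose steel die block 90 x 80 x 30 mm with a square cavity. Origin at the centre of its underside.
- mug: Bystander: pale grey mug about 95 mm across, 78 mm high, with a handle. Origin at the centre of its underside.
- dish: Bystander: shallow glaze dish 92 mm across, 20 mm high. Origin at the centre of its underside.
- jar: Bystander: dark grey lidded jar 80 mm across, 98 mm high. Origin at the centre of its underside.
- brush: Bystander: brush 190 mm long lying on the table. Origin near its middle, on the table.
There are look-alikes about, which are no part of the job. Leave any purple or yellow look-alike of the blank_round alone.

How it is judged:
By the outcome, as a careful person would: the job done as asked, in the order asked, and still so for the second after the job is handed in, while the arm keeps its last pose, push and grip.
It also fails if it takes over 72 s, if anything falls off the work surface, if the arm or the gripper's body presses on something with over 40 N, if the wrist force passes 120 N, or if a joint passes its speed limit or range.

ROBOT

A 6-joint arm with a two-finger parallel gripper is mounted at the origin on the work surface. World frame = base frame: x ahead of the robot, y to its left, z up, the work surface at z = 0. Lengths are in m, angles in rad, forces in N, time in s.
With the tool pointing down it reaches from about 0.225 to 0.875 m from the base axis. Payload 3.4 kg.
Tool frame: the origin (TCP) lies midway between the tips of the shut fingers; the grasp point (between the pads) lies 19 mm behind it; z points along the fingers, y is the line along which they close (so a half turn about z gives the same grasp; the last joint's range is limited). The gripper opens to 85 mm and grips with 20 to 120 N. Pads are 22 mm wide; open, the fingers measure 114 mm over their backs; the gripper's body (76 mm by 85 mm) begins 54 mm behind the grasp point. The pads swing forward as they close: fully open they stand 13 mm farther back than shut.
Start: joints at [1.021, 0.276, 1.505, -0, 1.361, -0.121], TCP at [0.239, 0.523, 0.231] pointing down, gripper open.
Joint ranges: [-2.89, 2.89], [-0.75, 2.08], [0.22, 2.7], [-1.18, 4.32], [0.11, 2.71], [-2.7, 2.7]. Speed limits (rad/s): [2.57, 2.57, 3.14, 3.14, 3.14, 3.14].

INTERFACE

Orientations are given as a unit quaternion [w, x, y, z].
In Python, from rig import * gives the robot as it stands.
- The arm moves only by the tool apply_moves, never from a script. Its argument "steps" is one flat list of numbers, 4 for each row, row after row: the shift along the world's x, y, z in cm, then the turn about the world's z in degrees. A call has 1 to 8 rows; each row is the pose to reach, as a shift and turn from the pose commanded when the call began; what a row does not reach only later rows make up. A row lasts 1/12 s, in which the tool goes at most 41.7 mm and 7.16 degrees, less where a joint would pass 70% of its speed; a pose out of reach is approached as far as the arm can. A call with a gripper value outside its range is refused whole. "jaw" is the closure in counts, from 0 (fully open) to 255 (shut), set as the call begins (left out, the last holds). The fingers move at their own pace and stop on an object; "newtons" is the grip in N (left out, the last holds). Time passes only in rows, so rows that repeat a pose let the fingers close. It gives the time, the measured TCP pose, the force, the opening and the grip force at its end, in the units of the state.
- get_state(): the state, without advancing time (a new reading comes with each control period).
- get_image(name): name is "side" or "top" or "wrist"; returns the picture (384x512x3 uint8, red, green, blue); there is no depth.
- calibration(name): a dict with "fx", "fy", "cx", "cy" (pixels), "xyz" and "rotation" of the camera in the world. Camera axes: x right, y up, looking along -z (the intrinsics and any distortion apply to the point x, -y, -z); pixel columns grow to the right and rows downward; lengths in m; the calibration is good to about 2 mm. A picture is of the moment at which its call begins: read the wrist's pose just before it. calibration takes no time and is no camera call; for the wrist camera it gives the pose at the moment of the call.
- sign_off(): hands the job in; it is judged then, once.
The state is a dict: "clock": time; "qpos": joint angles; "qd": joint speeds; "effort": joint torques, N m; "position": TCP position; "ee_rot": TCP orientation; "contact_force": force on the tool from outside, world axes, zero at the start; "moment": the same for the moment, N m; "width": finger opening in m; "gripper_force": force on a finger pad.
Only numpy, scipy, OpenCV 4.12 (cv2) and the standard library are available. Lean on these libraries where they do the work, as an engineer would, in place of code of your own. Each camera call takes 0.05 s, during which the arm holds its last target. There are 200 camera calls.

## Working session

There is one attempt and no reset: what is moved stays moved. The work goes in short steps, Python scripts to look and compute and a tool call to move; the robot and the scene stay as the last step left them, time stands still between calls to the robot, and variables do not carry over. Pictures are saved under pics/ and viewed, at most 10 in all, crops included, and the job is handed in when it is done.

Besides the shell and the picture viewer there is one more tool, called after "Request:" by a JSON object that holds its "op" and its "data". apply_moves: Moves the arm, as the interface text tells. Its arguments: {"type":"object","properties":{"steps":{"type":"array","items":{"type":"number"}},"jaw":{"type":"number"},"newtons":{"type":"number"}},"required":["steps"]}

```bash
mkdir -p pics; cat > h.py <<'E'
from rig import *
import numpy as np, cv2
def ray(cal,u,v):
    d=np.array([(u-cal["cx"])/cal["fx"],-(v-cal["cy"])/cal["fy"],-1.0])
    R=np.array(cal["rotation"]); R=R.reshape(3,3) if R.size==9 else R
    return np.array(cal["xyz"]),R@d
def onz(cal,u,v,z):
    o,d=ray(cal,u,v); return o+d*(z-o[2])/d[2]
def proj(cal,p):
    R=np.array(cal["rotation"]).reshape(3,3); c=R.T@(np.array(p)-np.array(cal["xyz"]))
    return cal["fx"]*c[0]/-c[2]+cal["cx"], cal["fy"]*c[1]/c[2]+cal["cy"]
def save(n,im): cv2.imwrite("pics/"+n+".png",cv2.cvtColor(im,cv2.COLOR_RGB2BGR))
E
python3 - <<'E'
from h import *
for n in("top","side","wrist"):
    print(n,calibration(n)); save(n+"0",get_image(n))
a=cv2.imread("pics/top0.png")
cv2.imwrite("pics/top0b.png",cv2.resize(a,(800,600),interpolation=cv2.INTER_CUBIC))
print(get_state())
E
```

```text
top {'fx': 406.38355234229243, 'fy': 406.38355234229243, 'cx': 259.2539665740301, 'cy': 194.9136611781151, 'xyz': array([0.36094324, 0.03875187, 1.19452516]), 'rotation': array([-0.70308276, -0.05972782,  0.06922544,  0.70520569])}
side {'fx': 442.2801461083499, 'fy': 442.2801461083499, 'cx': 261.8750450549518, 'cy': 193.48662719678623, 'xyz': array([ 0.03987895, -0.94904408,  0.79735837]), 'rotation': array([ 0.83979585,  0.48363635, -0.11250431, -0.21950306])}
wrist {'fx': 285.99191476389296, 'fy': 285.99191476389296, 'cx': 260.27385656468425, 'cy': 191.1638567184378, 'xyz': array([0.16605517, 0.5573916 , 0.37292777]), 'rotation': array([ 0.83023838, -0.13390179, -0.08570655,  0.53425549])}
{'clock': 0.15, 'qpos': array([ 1.02099813e+00,  2.76443681e-01,  1.50583415e+00, -7.54627541e-06,
        1.36068520e+00, -1.20975987e-01]), 'qd': array([-0.00077428, -0.00242979, -0.00483948, -0.00010633, -0.00020722,
        0.00087492]), 'effort': array([ 2.35894368e-03, -4.17142403e+01, -2.46034455e+01, -3.55557904e-05,
        7.69609323e-03, -1.21962029e-05]), 'position': array([0.23887671, 0.52260827, 0.23064512]), 'ee_rot': array([-2.22035648e-04,  2.12771233e-01,  9.77101803e-01, -6.48227270e-04]), 'contact_force': array([-1.31694813, -0.44590236, -0.80310993]), 'moment': array([-0.00541449,  0.03525549, -0.02769206]), 'gripper_force': 0.0, 'width': 0.08542426463225379}
```

View pics/top0b.png

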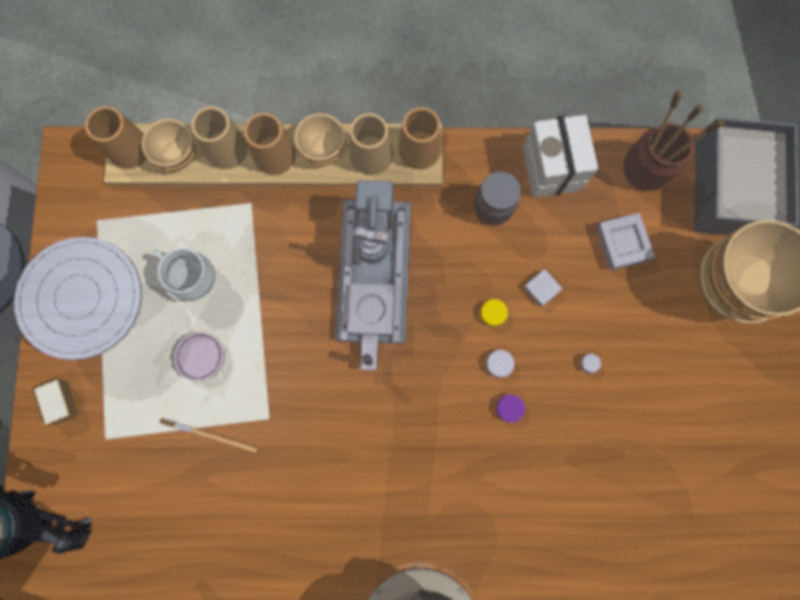

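View pics/side0.png

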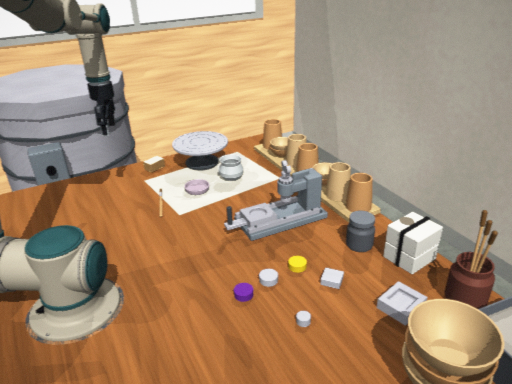

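```bash
python3 - <<'E'
s=open('h.py').read()
s=s.replace('R=np.array(cal["rotation"]); R=R.reshape(3,3) if R.size==9 else R','R=Rm(cal)').replace('R=np.array(cal["rotation"]).reshape(3,3); c','R=Rm(cal); c')
s=s.replace('def ray','''from scipy.spatial.transform import Rotation as Ro
def Rm(cal):
    w,x,y,z=cal["rotation"]; return Ro.from_quat([x,y,z,w]).as_matrix()
def ray''',1)
open('h.py','w').write(s)
E
python3 - <<'E'
from h import *
t=calibration("top");s=calibration("side")
im=cv2.imread("pics/top0.png");si=cv2.imread("pics/side0.png")
def blob(im,u,v,r):
    hsv=cv2.cvtColor(im,cv2.COLOR_BGR2HSV)
    m=((hsv[...,1]<70)&(hsv[...,2]>110)).astype(np.uint8)
    n,l,st,c=cv2.connectedComponentsWithStats(m)
    k=l[v,u]; print("blob",k,st[k],c[k]); return c[k]
u=blob(im,320,232,0); print("blank top-cam",onz(t,*u,0.02))
u2=blob(si,268,277,0); print("blank side-cam (mixed)",onz(s,*u2,0.014))
f=1/1.5625
for n,p,z in[("handle",(369,359),.0985),("cavity",(371,309),.0525),("screw",(371,236),.195),("baseTL",(343,204),.022),("baseTR",(410,204),.022),("baseBL",(337,340),.022),("baseBR",(404,341),.022)]:
    q=onz(t,p[0]*f,p[1]*f,z); print(n,q.round(4), "side px",np.round(proj(s,q)))
big=cv2.resize(im[110:245,205:275],None,fx=4.4,fy=4.4,interpolation=cv2.INTER_CUBIC)
b2=cv2.resize(si[150:240,215:335],None,fx=4,fy=4,interpolation=cv2.INTER_CUBIC)
o=np.zeros((600,800,3),np.uint8);o[:594,:308]=big[:594,:308];o[:360,310:790]=b2
cv2.imwrite("pics/crop1.png",o)
E
```

```text
blob 85 [311 224  19  18 264] [319.65530303 232.25      ]
blank top-cam [ 0.46757854 -0.15202137  0.02      ]
blob 42 [259 269  19  18 288] [268.25347222 277.10416667]
blank side-cam (mixed) [ 0.46634179 -0.16158289  0.014     ]
handle [0.4679 0.0863 0.0985] side px [228. 207.]
cavity [0.5637 0.0852 0.0525] side px [257. 211.]
screw [0.6594 0.08   0.195 ] side px [284. 164.]
baseTL [0.7752 0.1416 0.022 ] side px [304. 194.]
baseTR [0.7753 0.0121 0.022 ] side px [326. 212.]
baseBL [0.5108 0.1491 0.022 ] side px [233. 214.]
baseBR [0.5086 0.0248 0.022 ] side px [250. 234.]
```

View pics/crop1.png

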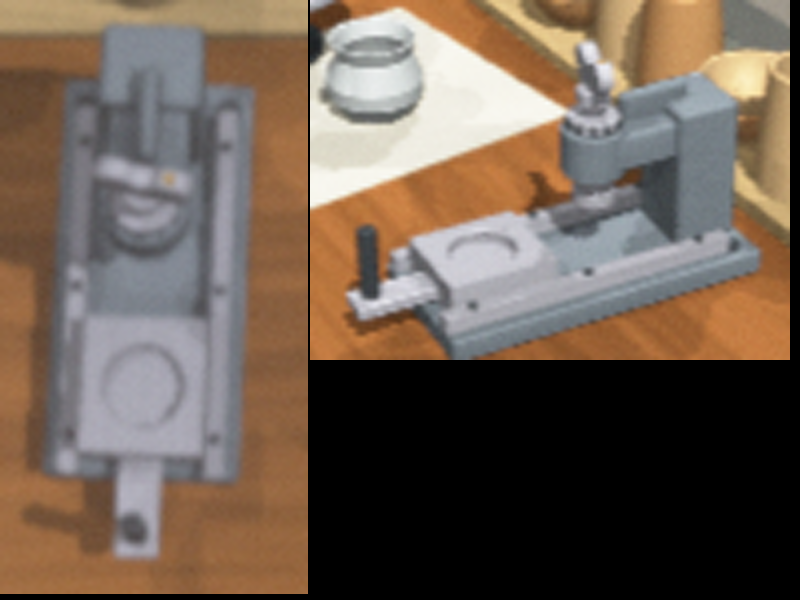

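The top view shows the plain blank at (320,232) between the yellow and purple look-alikes, and the press with its cavity at (238,198), handle (236,230) and wings (238,150). In the top view the brass dot is on the right wing. Next I move over the press for a wrist view.

Request:
{"op": "apply_moves", "data": {"steps": [26, -44, 6, 25, 26, -44, 6, 25, 26, -44, 6, 25, 26, -44, 6, 25, 26, -44, 6, 25, 26, -44, 6, 25, 26, -44, 6, 25, 26, -44, 6, 25], "jaw": 0}}

```text
clock: 0.82
position: [0.4039, 0.243, 0.2694]
ee_rot: [-0.0, -0.004, 1.0, 0.0]
contact_force: [1.1, -0.5, 0.3]
width: 0.0855
gripper_force: 0.0
```

Request:
{"op": "apply_moves", "data": {"steps": [8.5, -16, 2, 0, 8.5, -16, 2, 0, 8.5, -16, 2, 0, 8.5, -16, 2, 0, 8.5, -16, 2, 0, 8.5, -16, 2, 0, 8.5, -16, 2, 0]}}

```text
clock: 1.4
position: [0.4886, 0.0842, 0.2889]
ee_rot: [-0.001, -0.003, 1.0, 0.0]
contact_force: [0.3, -0.2, -1.1]
width: 0.0855
gripper_force: 0.0
```

```bash
python3 - <<'E'
from h import *
s=get_state();c=calibration("wrist");im=get_image("wrist")
print(s["position"],s["ee_rot"],c)
save("w1",im); cv2.imwrite("pics/w1b.png",cv2.resize(cv2.imread("pics/w1.png"),(800,600),interpolation=cv2.INTER_CUBIC))
import json;json.dump({k:np.array(v).tolist() for k,v in c.items()},open("w1.json","w"))
for n,q in dict(handle=(.4679,.0863,.0985),cav=(.5637,.0852,.0525),wings=(.66,.08,.195)).items(): print(n,np.array(proj(c,q))*1.5625)
E
```

```text
[0.48860469 0.08423167 0.28885938] [-6.10972155e-04 -2.56356419e-03  9.99996452e-01  3.89445103e-04] {'fx': 285.99191476389296, 'fy': 285.99191476389296, 'cx': 260.27385656468425, 'cy': 191.1638567184378, 'xyz': array([0.40859473, 0.08492074, 0.43135153]), 'rotation': array([ 0.69592234, -0.11137433, -0.11294397,  0.70037955])}
handle [407.46906445 234.69967355]
cav [405.37331655 330.02674601]
wings [396.57363326 541.42959132]
```

View pics/w1b.png

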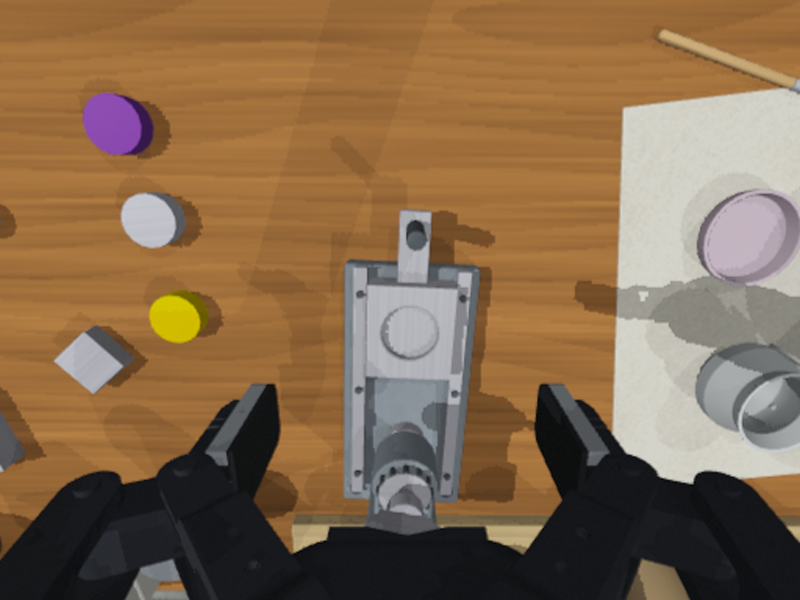

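```bash
python3 - <<'E'
from h import *
import json
c=json.load(open("w1.json"));f=1/1.5625
L=[("handle",(416,238),.0985),("cavrim",(410,332),.0525),("blank",(151,220),.02),("bNL",(347,262),.022),("bNR",(479,266),.022),("bFL",(345,497),.022),("bFR",(458,498),.022),
("dNL",(367,284),.0525),("dNR",(460,289),.0525),("dFL",(366,378),.0525),("dFR",(452,381),.0525)]
P={n:onz(c,p[0]*f,p[1]*f,z) for n,p,z in L}
for n in P: print(n,P[n].round(4))
a=lambda p,q:np.degrees(np.arctan2(*(P[q]-P[p])[[1,0]]))
print("yaw base",a("bNL","bFL"),a("bNR","bFR"),"die",a("dNL","dFL"),a("dNR","dFR"),"h-c",a("handle","cavrim"))
print("near edge",a("bNR","bNL")+90, a("dNR","dNL")+90,a("dFR","dFL")+90,"die mid",sum(P[k] for k in("dNL","dNR","dFL","dFR"))/4)
# colour blob centroid for blank top face
im=cv2.imread("pics/w1.png");h=cv2.cvtColor(im,cv2.COLOR_BGR2HSV)
m=((h[...,1]<60)&(h[...,2]>150)).astype(np.uint8);n,l,st,ce=cv2.connectedComponentsWithStats(m)
k=l[140,96];print(st[k],ce[k],onz(c,*ce[k],.02))
E
```

```text
handle [0.4704 0.0927 0.0985]
cavrim [0.5656 0.0894 0.0525]
blank [ 0.4698 -0.1483  0.02  ]
bNL [0.5077 0.03   0.022 ]
bNR [0.5107 0.1542 0.022 ]
bFL [0.7799 0.0182 0.022 ]
bFR [0.7806 0.1459 0.022 ]
dNL [0.5201 0.0511 0.0525]
dNR [0.5242 0.1334 0.0525]
dFL [0.613  0.0481 0.0525]
dFR [0.6157 0.1298 0.0525]
yaw base -2.49275329157269 -1.7623056856450119 die -1.800612337867955 -2.245764259024354 h-c -1.9697650155647464
near edge -1.4217467539501882 -2.854066080336537 -1.8970430840190744 die mid [0.56822788 0.09060933 0.0525    ]
[ 77 123  36  36 951] [ 94.38065195 140.68769716] [ 0.46971047 -0.15146086  0.02      ]
```

Request:
{"op": "apply_moves", "data": {"steps": [-2, -23.5, -16, 0, -2, -23.5, -16, 0, -2, -23.5, -16, 0, -2, -23.5, -16, 0, -2, -23.5, -16, 0, -2, -23.5, -16, 0, -2, -23.5, -16, 0, -2, -23.5, -16, 0]}}

```text
clock: 2.12
position: [0.4661, -0.1519, 0.1256]
ee_rot: [-0.003, -0.003, 1.0, 0.001]
contact_force: [-0.4, 0.8, 0.3]
width: 0.0857
gripper_force: 0.0
```

```bash
python3 - <<'E'
from h import *
s=get_state();c=calibration("wrist");im=get_image("wrist")
print(s["position"],s["contact_force"])
save("w2",im); cv2.imwrite("pics/w2b.png",im[...,::-1])
h=cv2.cvtColor(im,cv2.COLOR_RGB2HSV)
m=((h[...,1]<45)&(h[...,2]>170)).astype(np.uint8)
u,v=map(int,proj(c,(.469,-.151,.02)));n,l,st,ce=cv2.connectedComponentsWithStats(m);k=l[v,u]
print(u,v,k,st[k],ce[k],onz(c,*ce[k],.02), "cols", onz(c,st[k][0],ce[k][1],.02),onz(c,st[k][0]+st[k][2],ce[k][1],.02))
E
```

```text
[ 0.46605757 -0.15188906  0.1256473 ] [-0.37202701  0.79002656  0.34394044]
259 192 1 [ 232  168   54   51 2147] [258.72147182 192.89753144] [ 0.46902152 -0.15176024  0.02      ] cols [ 0.46918812 -0.17621707  0.02      ] [ 0.46885139 -0.12678647  0.02      ]
```

View pics/w2b.png

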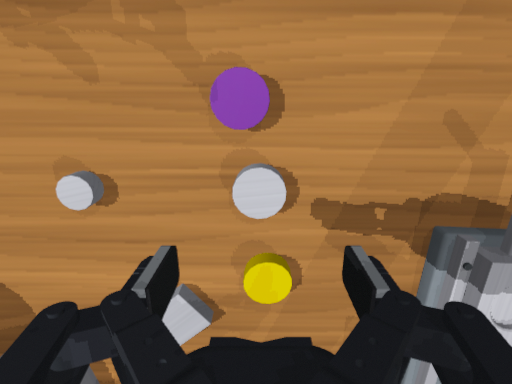

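Wrist view: the blank is centred at (259,193), between purple (240,98) and yellow (267,278), with the fingers clear on both sides. Lowering.

Request:
{"op": "apply_moves", "data": {"steps": [0.1, 0, -4, 0, 0.1, 0, -8, 0, 0.1, 0, -9.5, 0, 0.1, 0, -9.5, 0, 0.1, 0, -9.5, 0, 0.1, 0, -9.5, 0]}}

```text
clock: 2.67
position: [0.4713, -0.1495, 0.0359]
ee_rot: [0.002, -0.005, 1.0, -0.001]
contact_force: [0.7, 0.2, 0.3]
width: 0.085
gripper_force: 0.0
```

Request:
{"op": "apply_moves", "data": {"steps": [-0.2, -0.2, -1.2, 0, -0.2, -0.2, -2.5, 0, -0.2, -0.2, -2.5, 0, -0.2, -0.2, -2.5, 0, -0.2, -0.2, -2.5, 0]}}

```text
clock: 3.08
position: [0.4689, -0.1524, 0.0108]
ee_rot: [0.001, -0.004, 1.0, -0.001]
contact_force: [-0.4, 0.1, 0.5]
width: 0.0853
gripper_force: 0.0
```

Request:
{"op": "apply_moves", "data": {"steps": [0, 0.05, -0.35, 0, 0, 0.05, -0.35, 0]}}

```text
clock: 3.25
position: [0.468, -0.1517, 0.0063]
ee_rot: [0.001, -0.004, 1.0, -0.0]
contact_force: [-0.7, -0.5, -0.3]
width: 0.0856
gripper_force: 0.0
```

Request:
{"op": "apply_moves", "data": {"steps": [0, 0, 0, 0, 0, 0, 0, 0, 0, 0, 0, 0, 0, 0, 0, 0, 0, 0, 0, 0, 0, 0, 0, 0, 0, 0, 0, 0, 0, 0, 0, 0], "jaw": 255, "newtons": 40}}

```text
clock: 3.92
position: [0.4678, -0.1518, 0.0063]
ee_rot: [0.0, -0.004, 1.0, -0.0]
contact_force: [-0.9, 0.2, 5.0]
width: 0.0484
gripper_force: 40.5
```

Request:
{"op": "apply_moves", "data": {"steps": [0, 0, 3, 0, 0, 0, 7, 0, 0, 2, 11, 0, 3, 6, 14, 0, 5, 10, 14, 0, 7, 14, 14, 0, 9, 18, 14, 0, 9.7, 22, 14, 0]}}

```text
clock: 4.58
position: [0.5598, 0.0468, 0.146]
ee_rot: [0.001, -0.003, 1.0, -0.0]
contact_force: [1.4, -0.3, -1.3]
width: 0.0481
gripper_force: 42.3
```

Request:
{"op": "apply_moves", "data": {"steps": [0, 2, 0, 0, 0, 2, 0, 0, 0, 2, 0, 0, 0, 2, 0, 0, 0, 2, 0, 0]}}

```text
clock: 5.0
position: [0.5575, 0.0643, 0.1454]
ee_rot: [-0.0, -0.003, 1.0, -0.0]
contact_force: [-0.6, 0.1, -2.0]
width: 0.0479
gripper_force: 42.2
```

```bash
python3 - <<'E'
from h import *
s=get_state();c=calibration("wrist");im=get_image("wrist")
print(s["position"],s["ee_rot"],s["contact_force"],s["width"],s["gripper_force"])
save("w3",im)
import json;json.dump({k:np.array(v).tolist() for k,v in c.items()},open("w3.json","w"))
cv2.imwrite("pics/w3b.png",cv2.resize(im[...,::-1],(800,600),interpolation=cv2.INTER_CUBIC))
E
```

```text
[0.55745279 0.06432592 0.14537132] [-3.50991622e-04 -3.21854791e-03  9.99994734e-01 -2.24900966e-04] [-0.58225491  0.08741674 -1.95229262] 0.04788644245063604 42.224721908569336
```

View pics/w3b.png

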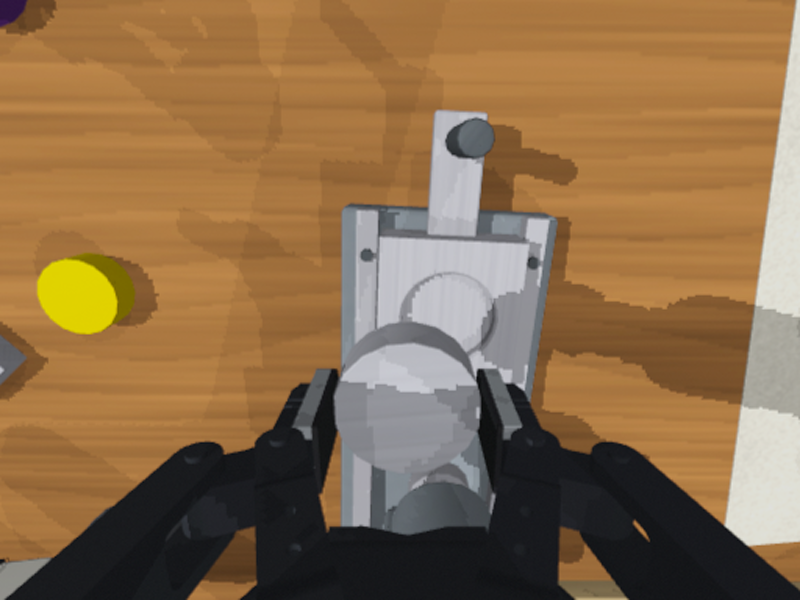

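```bash
python3 - <<'E'
from h import *
import json
c=json.load(open("w3.json"));f=1/1.5625
for n,p,z in [("bl left",(334,395),.159),("bl right",(482,395),.159),("bl far",(408,472),.159),("bl nearbottom",(405,322),.139),
 ("cav left",(401,315),.0525),("cav right",(495,315),.0525),("cav near",(450,273),.0525),("handle",(479,138),.0985),
 ("dNL",(378,236),.0525),("dNR",(529,243),.0525),("bNL",(343,207),.022),("bNR",(555,216),.022)]:
    print(n,onz(c,p[0]*f,p[1]*f,z).round(4))
E
```

```text
bl left [0.5533 0.0419 0.159 ]
bl right [0.5529 0.0903 0.159 ]
bl far [0.5835 0.0663 0.159 ]
bl nearbottom [0.5353 0.0649 0.139 ]
cav left [0.5648 0.0625 0.0525]
cav right [0.5644 0.1153 0.0525]
cav near [0.5402 0.0891 0.0525]
handle [0.4722 0.0938 0.0985]
dNL [0.5202 0.0502 0.0525]
dNR [0.5234 0.1306 0.0525]
bNL [0.5088 0.0279 0.022 ]
bNR [0.5131 0.1529 0.022 ]
```

The held blank is seen at (408,400), with the cavity rim spanning (401..495, top 273) and the handle top at (479,138). That means shifting +0.8 cm in x and +2.3 cm in y, then lowering partway.

Request:
{"op": "apply_moves", "data": {"steps": [0.8, 2.3, 0, 0, 0.8, 2.3, -3, 0, 0.8, 2.3, -6, 0, 0.8, 2.3, -7.5, 0, 0.8, 2.3, -7.5, 0, 0.8, 2.3, -7.5, 0, 0.8, 2.3, -7.5, 0]}}

```text
clock: 5.63
position: [0.567, 0.0877, 0.0718]
ee_rot: [0.001, -0.003, 1.0, 0.0]
contact_force: [1.0, 0.6, -0.7]
width: 0.0481
gripper_force: 42.3
```

```bash
python3 - <<'E'
from h import *
s=get_state();c=calibration("wrist");im=get_image("wrist");sc=calibration("side");si=get_image("side")
print(s["position"],s["contact_force"],s["width"])
import json;json.dump({k:np.array(v).tolist() for k,v in c.items()},open("w4.json","w"))
o=np.zeros((600,800,3),np.uint8)
o[:440,:]=cv2.resize(im[130:350,110:510],(800,440),interpolation=cv2.INTER_CUBIC)
o[440:,:320]=cv2.resize(si[165:245,215:375],(320,160),interpolation=cv2.INTER_CUBIC)
save("w4b",o)
E
```

```text
[0.56698572 0.08767425 0.07178854] [ 0.9757213   0.56896133 -0.7466195 ] 0.04807268285056243
```

View pics/w4b.png

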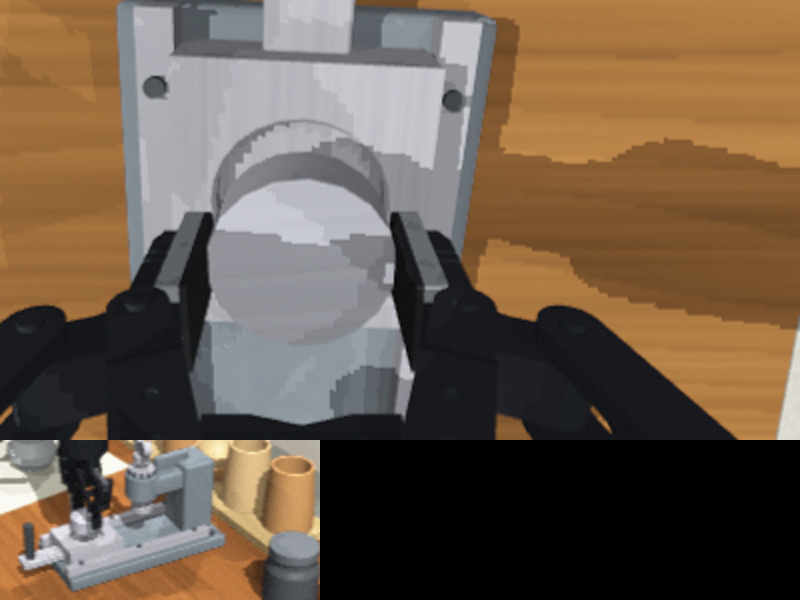

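```bash
python3 - <<'E'
from h import *
import json
c=json.load(open("w4.json"))
for n,p,z in [("bl left",(208,258),.0855),("bl right",(395,258),.0855),("bl far",(302,345),.0855),("bl nearbottom",(302,152),.0655),
 ("cav left",(213,193),.0525),("cav right",(386,190),.0525),("cav near",(303,119),.0525),("dNL",(170,52),.0525),("dNR",(443,66),.0525)]:
    print(n,onz(c,110+p[0]/2,130+p[1]/2,z).round(4))
E
```

```text
bl left [0.5663 0.0653 0.0855]
bl right [0.566  0.1133 0.0855]
bl far [0.5933 0.0897 0.0855]
bl nearbottom [0.5447 0.0893 0.0655]
cav left [0.5637 0.0619 0.0525]
cav right [0.5623 0.1155 0.0525]
cav near [0.5393 0.0896 0.0525]
dNL [0.5195 0.0514 0.0525]
dNR [0.5229 0.1298 0.0525]
```

Blank top centred at (302,250) in the crop, cavity rim top at (303,119): lateral alignment is good, and x needs −2 mm.

Request:
{"op": "apply_moves", "data": {"steps": [-0.2, 0, 0, 0, -0.2, 0, -0.5, 0, -0.2, 0, -0.9, 0, -0.2, 0, -1.3, 0, -0.2, 0, -1.6, 0, -0.2, 0, -1.6, 0]}}

```text
clock: 6.23
position: [0.5637, 0.0883, 0.0538]
ee_rot: [-0.0, -0.004, 1.0, -0.0]
contact_force: [0.5, -0.7, -1.5]
width: 0.0481
gripper_force: 42.3
```

Request:
{"op": "apply_moves", "data": {"steps": [0, 0, -0.3, 0, 0, 0, -0.3, 0, 0, 0, -0.3, 0]}}

```text
clock: 6.48
position: [0.5638, 0.0883, 0.0514]
ee_rot: [-0.0, -0.004, 1.0, -0.0]
contact_force: [-0.3, -0.6, -1.8]
width: 0.0483
gripper_force: 42.3
```

Request:
{"op": "apply_moves", "data": {"steps": [0, 0, 0, 0, 0, 0, 0, 0, 0, 0, 0, 0, 0, 0, 0, 0, 0, 0, 0, 0, 0, 0, 0, 0, 0, 0, 0.5, 0, 0, 0, 2, 0], "jaw": 0}}

```text
clock: 7.15
position: [0.5621, 0.0883, 0.0702]
ee_rot: [-0.002, -0.004, 1.0, -0.0]
contact_force: [-0.1, -0.7, -0.8]
width: 0.0857
gripper_force: 0.0
```

Request:
{"op": "apply_moves", "data": {"steps": [0, 0, 4, 0, 0, 0, 7, 0, -3, 0, 9, 0, -6, 0.2, 9, 0, -9.3, 0.35, 9, 0, -9.3, 0.35, 9, 0, -9.3, 0.35, 9, 0]}}

```text
clock: 7.73
position: [0.4691, 0.0921, 0.1623]
ee_rot: [0.0, -0.004, 1.0, 0.0]
contact_force: [1.2, 0.4, 0.0]
width: 0.0854
gripper_force: 0.0
```

```bash
python3 - <<'E'
from h import *
s=get_state();c=calibration("wrist");im=get_image("wrist")
print(s["position"],s["contact_force"],s["width"])
import json;json.dump({k:np.array(v).tolist() for k,v in c.items()},open("w5.json","w"))
save("w5b",cv2.resize(im,(800,600),interpolation=cv2.INTER_CUBIC))
E
```

```text
[0.46906208 0.09205592 0.1623046 ] [1.21085177 0.41422152 0.00514236] 0.08542761854147911
```

View pics/w5b.png

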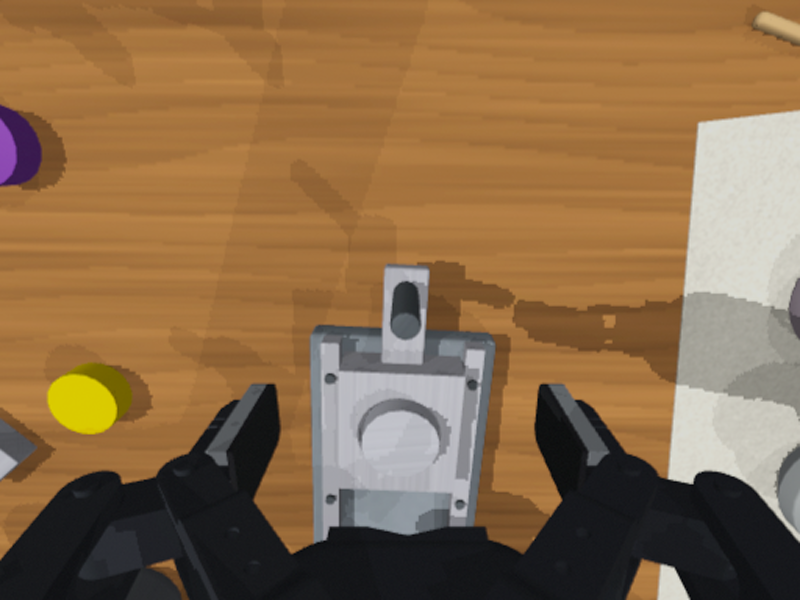

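```bash
python3 - <<'E'
from h import *
import json
c=json.load(open("w5.json"));f=1/1.5625
for n,p,z in [("handle",(405,324),.0985),("bl left",(360,438),.0645),("bl right",(439,438),.0645),("bl far",(400,475),.0645),("dNL",(343,368),.0525),("dNR",(464,375),.0525)]:
    print(n,onz(c,p[0]*f,p[1]*f,z).round(4))
E
```

```text
handle [0.4704 0.0927 0.0985]
bl left [0.5614 0.0649 0.0645]
bl right [0.5609 0.1148 0.0645]
bl far [0.5895 0.0903 0.0645]
dNL [0.5186 0.0541 0.0525]
dNR [0.5228 0.1301 0.0525]
```

The blank sits in the cavity: its top is at (400,438) and 49.9 mm wide at the seated height. The handle top is at (405,324). Now I grip the handle.

Request:
{"op": "apply_moves", "data": {"steps": [0.15, 0.05, -4, 0, 0.15, 0.05, -7, 0, 0.15, 0.05, -9.5, 0, 0.15, 0.05, -9.8, 0, 0.15, 0.05, -9.8, 0, 0.15, 0.05, -9.8, 0]}}

```text
clock: 8.28
position: [0.4741, 0.0924, 0.0643]
ee_rot: [0.001, -0.004, 1.0, 0.0]
contact_force: [-0.1, -0.2, -0.7]
width: 0.0853
gripper_force: 0.0
```

Request:
{"op": "apply_moves", "data": {"steps": [0, 0, 0, 0, 0, 0, 0, 0, 0, 0, 0, 0, 0, 0, 0, 0, 0, 0, 0, 0, 0, 0, 0, 0, 0, 0, 0, 0, 0, 0, 0, 0], "jaw": 255, "newtons": 40}}

```text
clock: 8.95
position: [0.4726, 0.0912, 0.0642]
ee_rot: [0.0, -0.004, 1.0, -0.001]
contact_force: [-1.4, -5.6, 4.5]
width: 0.015
gripper_force: 39.0
```

Request:
{"op": "apply_moves", "data": {"steps": [1, -0.08, 0, 0, 2.2, -0.12, 0, 0, 3.4, -0.16, 0, 0, 4.6, -0.2, 0, 0, 5.8, -0.25, 0, 0, 7, -0.29, 0, 0, 7.8, -0.32, 0, 0, 7.8, -0.32, 0, 0]}}

```text
clock: 9.62
position: [0.5531, 0.0879, 0.0642]
ee_rot: [0.002, -0.004, 1.0, -0.001]
contact_force: [1.7, -5.6, 4.0]
width: 0.0149
gripper_force: 39.3
```

Request:
{"op": "apply_moves", "data": {"steps": [0.4, -0.02, 0, 0, 0.7, -0.03, 0, 0, 1.0, -0.04, 0, 0, 1.0, -0.04, 0, 0, 1.0, -0.04, 0, 0]}}

```text
clock: 10.03
position: [0.5612, 0.0875, 0.0643]
ee_rot: [0.001, -0.004, 1.0, -0.001]
contact_force: [0.7, -5.1, 4.3]
width: 0.0146
gripper_force: 39.6
```

Request:
{"op": "apply_moves", "data": {"steps": [0.3, -0.01, 0, 0, 0.6, -0.02, 0, 0, 0.9, -0.04, 0, 0, 0.9, -0.04, 0, 0, 0.9, -0.04, 0, 0]}}

```text
clock: 10.45
position: [0.5701, 0.0871, 0.0643]
ee_rot: [0.001, -0.004, 1.0, -0.001]
contact_force: [0.1, -5.1, 3.7]
width: 0.0151
gripper_force: 39.5
```

Request:
{"op": "apply_moves", "data": {"steps": [0.2, -0.01, 0, 0, 0.3, -0.01, 0, 0, 0.4, -0.02, 0, 0, 0.4, -0.02, 0, 0, 0.4, -0.02, 0, 0]}}

```text
clock: 10.87
position: [0.571, 0.0871, 0.0642]
ee_rot: [-0.002, -0.004, 1.0, -0.001]
contact_force: [-6.1, -6.0, 9.1]
width: 0.0151
gripper_force: 40.2
```

Request:
{"op": "apply_moves", "data": {"steps": [0.2, 0, 0, 0, 0.3, 0, 0, 0, 0.3, 0, 0, 0, 0.3, 0, 0, 0]}}

```text
clock: 11.2
position: [0.571, 0.0871, 0.0642]
ee_rot: [-0.005, -0.004, 1.0, -0.001]
contact_force: [-11.7, -4.9, 12.9]
width: 0.0151
gripper_force: 40.5
```

Request:
{"op": "apply_moves", "data": {"steps": [-0.5, 0, 0, 0, -0.5, 0, 0, 0, -0.5, 0, 0, 0, -0.5, 0, 0, 0, -0.5, 0, 0, 0, -0.5, 0, 0, 0, -0.5, 0, 3, 0, -0.5, 0, 7, 0], "jaw": 0}}

```text
clock: 11.87
position: [0.5685, 0.0882, 0.1306]
ee_rot: [-0.005, -0.004, 1.0, -0.0]
contact_force: [0.7, -0.3, -0.2]
width: 0.0855
gripper_force: 0.0
```

Request:
{"op": "apply_moves", "data": {"steps": [0, 0, 4, -7, 0, 0, 8, -14, 0, 0, 12, -21, 0, 0, 14, -28, 2, 0, 15, -35, 4, 0, 15, -42, 6, 0, 15, -49, 8, 0, 15, -56]}}

```text
clock: 12.53
position: [0.6524, 0.0883, 0.2841]
ee_rot: [0.0, 0.469, 0.883, 0.0]
contact_force: [-0.2, -0.1, -0.1]
width: 0.0856
gripper_force: 0.0
```

Request:
{"op": "apply_moves", "data": {"steps": [1, 0, 0, -7, 2, 0, 0, -14, 2, 0, 0, -21, 2, 0, 0, -28, 2, 0, 0, -35, 2, 0, 0, -42, 2, 0, 0, -42, 2, 0, 0, -42]}}

```text
clock: 13.2
position: [0.6714, 0.0883, 0.2833]
ee_rot: [-0.0, 0.751, 0.66, -0.0]
contact_force: [0.1, -0.4, 0.1]
width: 0.0855
gripper_force: 0.0
```

```bash
python3 - <<'E'
from h import *
s=get_state();c=calibration("wrist");im=get_image("wrist")
print(s["position"],s["ee_rot"],s["qpos"],s["contact_force"],s["width"])
import json;json.dump({k:np.array(v).tolist() for k,v in c.items()},open("w6.json","w"))
save("w6",im);save("w6b",cv2.resize(im,(800,600),interpolation=cv2.INTER_CUBIC))
print("expect wings px(800)",np.array(proj(c,(.6637,.084,.198)))*1.5625)
t=calibration("top");print(onz(t,237.7,150.2,.198))
E
```

```text
[0.67143369 0.08830895 0.28333108] [-9.99648418e-05  7.51188978e-01  6.60087196e-01 -5.43484896e-05] [2.80681172e-02 4.14115079e-01 1.16866552e+00 8.44056535e-05
 1.55902339e+00 1.56993764e-01] [ 0.07023606 -0.3614828   0.06142735] 0.08553146878977298
expect wings px(800) [392.74132666 319.53587792]
[0.66073525 0.07926459 0.198     ]
```

View pics/w6b.png

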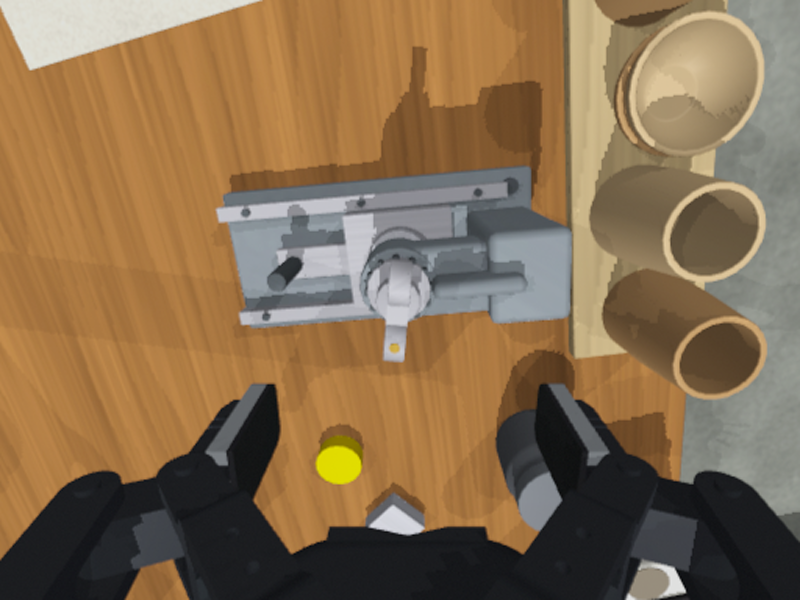

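```bash
python3 - <<'E'
from h import *
import json
c=json.load(open("w6.json"));f=1/1.5625
im=cv2.imread("pics/w6.png");h=cv2.cvtColor(im,cv2.COLOR_BGR2HSV)
x0,y0,x1,y1=240,150,280,240
sub=h[y0:y1,x0:x1].astype(int)
m=(sub[...,1]>110)&(sub[...,0]>15)&(sub[...,0]<32)&(sub[...,2]>150)
m[:60]=0
ys,xs=np.nonzero(m);print("dot n",len(xs),xs.mean()+x0,ys.mean()+y0);dot=onz(c,xs.mean()+x0,ys.mean()+y0,.199);print(dot)
b=(sub[...,1]<40)&(sub[...,2]>150)
for r in range(10,90,4):
    q=np.nonzero(b[r])[0]; print(r+y0,(q+x0).tolist()[:1],(q+x0).tolist()[-1:],len(q))
for n,p,z in [("ringL",(360,285),.146),("ringR",(434,285),.146),("handle",(276,281),.0985),("farwing",(402,262),.199),("tipL",(385,360),.196),("tipR",(406,360),.196)]:
    print(n,onz(c,p[0]*f,p[1]*f,z).round(4))
E
```

```text
dot n 107 257.3551401869159 230.98130841121497
[0.66559826 0.05917472 0.199     ]
160 [] [] 0
164 [274] [278] 5
168 [276] [277] 2
172 [241] [275] 11
176 [240] [272] 21
180 [240] [273] 23
184 [240] [274] 31
188 [240] [274] 34
192 [240] [279] 36
196 [240] [279] 36
200 [240] [277] 36
204 [247] [262] 16
208 [247] [260] 14
212 [247] [258] 12
216 [246] [259] 14
220 [246] [259] 9
224 [246] [258] 6
228 [245] [258] 14
232 [] [] 0
236 [] [] 0
ringL [0.6416 0.0911 0.146 ]
ringR [0.6895 0.085  0.146 ]
handle [0.5719 0.0891 0.0985]
farwing [0.6729 0.1155 0.199 ]
tipL [0.6558 0.0595 0.196 ]
tipR [0.6676 0.058  0.196 ]
```

The wrist view shows the wings running from (402,262) to (395,358), with the dot at (395,348) and the lock ring around (397,285). The die is home under the ram. I go closer for a finer fix.

Request:
{"op": "apply_moves", "data": {"steps": [-0.6, -0.2, -2, -3, -0.6, -0.2, -4, -3, -0.6, -0.2, -5.5, -3, -0.6, -0.2, -5.5, -3, -0.6, -0.2, -5.5, -3]}}

```text
clock: 13.67
position: [0.6649, 0.0862, 0.2279]
ee_rot: [-0.001, 0.769, 0.64, -0.001]
contact_force: [-0.2, 0.1, 0.3]
width: 0.0856
gripper_force: 0.0
```

```bash
python3 - <<'E'
from h import *
s=get_state();c=calibration("wrist");im=get_image("wrist")
print(s["position"],s["ee_rot"],s["contact_force"])
import json;json.dump({k:np.array(v).tolist() for k,v in c.items()},open("w7.json","w"))
save("w7",im)
u,v=map(int,proj(c,(.6655,.0865,.19)));print(u,v)
x0,y0=u-66,v-50
print("crop origin",x0,y0);save("w7b",cv2.resize(im[y0:y0+100,x0:x0+133],(798,600),interpolation=cv2.INTER_CUBIC))
E
```

```text
[0.6649341  0.08621996 0.22792284] [-5.58524147e-04  7.68778515e-01  6.39514486e-01 -7.10523544e-04] [-0.19993051  0.06922462  0.2929777 ]
260 221
crop origin 194 171
```

View pics/w7b.png

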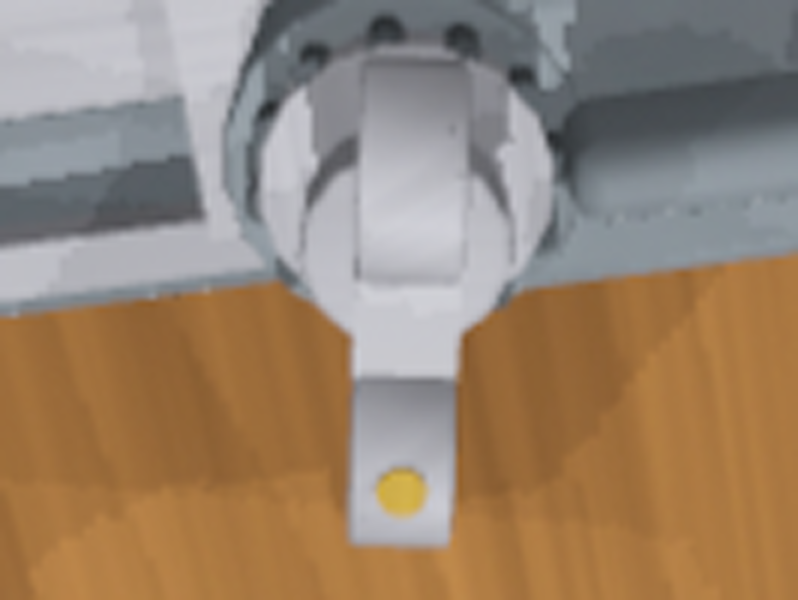

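```bash
python3 - <<'E'
from h import *
import json
c=json.load(open("w7.json"));g=lambda u,v,z:onz(c,194+u/6,171+v/6,z)
for n,p,z in [("hubL",(303,235),.169),("hubR",(513,235),.169),("hubBottom",(408,338),.169),("webNear",(407,375),.1915),("web",(407,330),.1915),("dot",(402,492),.199),("fartop",(414,65),.193),("far mid",(411,170),.199),("farinner",(409,285),.192),("lockL",(222,170),.146),("lockR",(578,170),.146)]:
    print(n,g(*p,z).round(4))
a=g(411,170,.199)-g(402,492,.199);print("mark dir",np.degrees(np.arctan2(-a[1],-a[0])),"cam",c["xyz"])
E
```

```text
hubL [0.6535 0.0885 0.169 ]
hubR [0.6796 0.0838 0.169 ]
hubBottom [0.664  0.0721 0.169 ]
webNear [0.6649 0.0781 0.1915]
web [0.6659 0.0837 0.1915]
dot [0.6623 0.0674 0.199 ]
fartop [0.6723 0.115  0.193 ]
far mid [0.6702 0.1054 0.199 ]
farinner [0.6671 0.0893 0.192 ]
lockL [0.6413 0.0912 0.146 ]
lockR [0.69   0.0823 0.146 ]
mark dir -101.77188252736084 cam [0.6801046172384717, 0.16653284966615783, 0.37032476979716916]
```

Clear close-up: dot (402,492), web edges 352..462, hub centred near (408,235). Axis ≈ (0.666, 0.086), marked wing at −102°, so the tool needs about −1°. Lowering to grip above the hub.

Request:
{"op": "apply_moves", "data": {"steps": [0.05, 0, -2, -1, 0.05, 0, -4, -1, 0.05, 0, -5.3, -1, 0.05, 0, -5.3, -1, 0.05, 0, -5.3, -1, 0.05, 0, -5.3, -1]}}

```text
clock: 14.22
position: [0.6671, 0.0863, 0.1776]
ee_rot: [0.001, 0.775, 0.632, 0.001]
contact_force: [-0.4, 0.1, -0.2]
width: 0.085
gripper_force: 0.0
```

Request:
{"op": "apply_moves", "data": {"steps": [0, 0, 0, 0, 0, 0, 0, 0, 0, 0, 0, 0, 0, 0, 0, 0, 0, 0, 0, 0, 0, 0, 0, 0, 0, 0, 0, 0, 0, 0, 0, 0], "jaw": 255, "newtons": 40}}

```text
clock: 14.88
position: [0.6657, 0.0862, 0.1759]
ee_rot: [-0.0, 0.775, 0.632, -0.0]
contact_force: [-0.9, 1.0, 2.1]
width: 0.0113
gripper_force: 40.4
```

```bash
python3 - <<'E'
from h import *
s=get_state();print({k:np.round(s[k],4) for k in("position","ee_rot","qpos","contact_force","moment","width","gripper_force")})
E
```

```text
{'position': array([0.6657, 0.0862, 0.1759]), 'ee_rot': array([-1.000e-04,  7.748e-01,  6.322e-01, -0.000e+00]), 'qpos': array([2.5200e-02, 4.5150e-01, 1.3701e+00, 1.0000e-04, 1.3201e+00,
       2.2730e-01]), 'contact_force': array([-0.9233,  0.9778,  2.1137]), 'moment': array([ 0.001 ,  0.2657, -0.0644]), 'width': np.float64(0.0113), 'gripper_force': np.float64(40.408)}
```

Request:
{"op": "apply_moves", "data": {"steps": [0, 0, -0.02, -5, 0, 0, -0.05, -12, 0, 0, -0.08, -19, 0, 0, -0.12, -26, 0, 0, -0.15, -33, 0, 0, -0.18, -40, 0, 0, -0.18, -40]}}

```text
clock: 15.47
position: [0.6674, 0.0852, 0.1741]
ee_rot: [0.001, 0.945, 0.328, 0.001]
contact_force: [4.2, -2.6, -0.0]
width: 0.0108
gripper_force: 40.2
```

```bash
cat > st.py <<'E'
from h import *
s=get_state();a=np.degrees(np.arctan2(s["ee_rot"][2],s["ee_rot"][1]))
print({k:np.round(s[k],4) for k in("clock","position","contact_force","moment","width","gripper_force")},"tooly",round(2*a-90,2),"q6",np.degrees(s["qpos"][5]).round(1))
E
python3 st.py
```

```text
{'clock': np.float64(15.4667), 'position': array([0.6674, 0.0852, 0.1741]), 'contact_force': array([ 4.247 , -2.5733, -0.0106]), 'moment': array([-0.3712, -0.4493, -0.0482]), 'width': np.float64(0.0108), 'gripper_force': np.float64(40.1669)} tooly -51.69 q6 53.1
```

Request:
{"op": "apply_moves", "data": {"steps": [0.05, -0.05, -0.03, -7, 0.08, -0.08, -0.06, -14, 0.1, -0.1, -0.09, -21, 0.1, -0.1, -0.12, -28, 0.1, -0.1, -0.16, -36, 0.1, -0.1, -0.16, -36]}}

```text
clock: 15.97
position: [0.6681, 0.0834, 0.1725]
ee_rot: [0.002, 1.0, 0.021, 0.001]
contact_force: [2.3, -5.5, 1.0]
width: 0.0109
gripper_force: 40.2
```

```bash
python3 st.py
```

```text
{'clock': np.float64(15.9667), 'position': array([0.6681, 0.0834, 0.1725]), 'contact_force': array([ 2.2978, -5.4977,  0.9558]), 'moment': array([-0.618 , -0.3233,  0.0605]), 'width': np.float64(0.0109), 'gripper_force': np.float64(40.1807)} tooly -87.62 q6 89.0
```

Request:
{"op": "apply_moves", "data": {"steps": [0, -0.15, 0, 0, 0, -0.15, 0, 0, 0, -0.15, 0, 0, 0, -0.15, 0, 0, 0, -0.15, 0, 0, 0, -0.15, 0, 0, 0, -0.15, 0, 0], "jaw": 0}}

```text
clock: 16.55
position: [0.6668, 0.0839, 0.1722]
ee_rot: [-0.0, 1.0, 0.021, -0.0]
contact_force: [0.7, 0.3, 0.5]
width: 0.0856
gripper_force: 0.0
```

Request:
{"op": "apply_moves", "data": {"steps": [0, 0, 0, 7, 0, 0, 0, 14, 0, 0, 0, 21, 0, 0, 0, 28, 0, 0, 0, 35, 0, 0, 0, 42, 0, 0, 0, 49, 0, 0, 0, 56]}}

```text
clock: 17.22
position: [0.6668, 0.0838, 0.1722]
ee_rot: [-0.0, 0.871, 0.491, 0.0]
contact_force: [-0.1, 0.3, -0.7]
width: 0.0854
gripper_force: 0.0
```

Request:
{"op": "apply_moves", "data": {"steps": [0, 0, 0, 7, 0, 0, 0, 14, 0, 0, 0, 21, 0, 0, 0, 28, 0, 0, 0, 35, 0, 0, 0, 42, 0, 0, 0, 49, 0, 0, 0, 56]}}

```text
clock: 17.88
position: [0.6668, 0.0838, 0.1722]
ee_rot: [-0.0, 0.539, 0.842, 0.0]
contact_force: [0.6, -0.4, -0.1]
width: 0.0857
gripper_force: 0.0
```

Request:
{"op": "apply_moves", "data": {"steps": [0, 0, 0, 7, 0, 0, 0, 14, 0, 0, 0, 21, 0, 0, 0, 28, 0, 0, 0, 35, 0, 0, 0, 42, 0, 0, 0, 49, 0, 0, 0, 56]}}

```text
clock: 18.55
position: [0.6668, 0.0838, 0.1722]
ee_rot: [-0.0, 0.08, 0.997, 0.0]
contact_force: [-0.0, 0.8, -0.6]
width: 0.085
gripper_force: 0.0
```

```bash
python3 st.py
```

```text
{'clock': np.float64(18.55), 'position': array([0.6668, 0.0838, 0.1722]), 'contact_force': array([-0.0449,  0.817 , -0.6178]), 'moment': array([-0.0035, -0.0173,  0.0044]), 'width': np.float64(0.085), 'gripper_force': np.float64(0.0)} tooly 80.8 q6 -79.6
```

Request:
{"op": "apply_moves", "data": {"steps": [0, -0.08, 0, 6, 0, -0.08, 0, 11.5, 0, -0.08, 0, 11.5, 0, -0.08, 0, 11.5]}}

```text
clock: 18.88
position: [0.6668, 0.083, 0.1722]
ee_rot: [-0.0, -0.016, 1.0, 0.0]
contact_force: [0.3, -0.0, 0.9]
width: 0.0854
gripper_force: 0.0
```

Request:
{"op": "apply_moves", "data": {"steps": [0, 0, 0, 0, 0, 0, 0, 0, 0, 0, 0, 0, 0, 0, 0, 0, 0, 0, 0, 0, 0, 0, 0, 0, 0, 0, 0, 0, 0, 0, 0, 0], "jaw": 255, "newtons": 60}}

```text
clock: 19.55
position: [0.6668, 0.0831, 0.1724]
ee_rot: [0.0, -0.017, 1.0, 0.0]
contact_force: [-0.6, 0.5, 1.4]
width: 0.0101
gripper_force: 60.5
```

```bash
python3 st.py
```

```text
{'clock': np.float64(19.55), 'position': array([0.6668, 0.0831, 0.1724]), 'contact_force': array([-0.5523,  0.5391,  1.3584]), 'moment': array([0.0806, 0.0365, 0.0202]), 'width': np.float64(0.0101), 'gripper_force': np.float64(60.4769)} tooly 91.93 q6 -90.8
```

Request:
{"op": "apply_moves", "data": {"steps": [0, 0, -0.03, -7, 0, 0, -0.06, -14, 0, 0, -0.09, -21, 0, 0, -0.12, -28, 0, 0, -0.12, -28]}}

```text
clock: 19.97
position: [0.6666, 0.0823, 0.1712]
ee_rot: [-0.0, 0.227, 0.974, -0.001]
contact_force: [-1.3, -1.0, 1.6]
width: 0.0102
gripper_force: 60.6
```

```bash
python3 st.py
```

```text
{'clock': np.float64(19.9667), 'position': array([0.6666, 0.0823, 0.1712]), 'contact_force': array([-1.3213, -1.0111,  1.6362]), 'moment': array([-0.2196,  0.1631, -0.0561]), 'width': np.float64(0.0102), 'gripper_force': np.float64(60.5618)} tooly 63.81 q6 -62.7
```

Request:
{"op": "apply_moves", "data": {"steps": [0, 0, -0.02, -5, 0, 0, -0.04, -10, 0, 0, -0.04, -10]}}

```text
clock: 20.22
position: [0.6665, 0.082, 0.1707]
ee_rot: [-0.0, 0.309, 0.951, -0.001]
contact_force: [-2.3, -2.3, 1.6]
width: 0.0107
gripper_force: 60.6
```

```bash
python3 st.py
```

```text
{'clock': np.float64(20.2167), 'position': array([0.6665, 0.082 , 0.1707]), 'contact_force': array([-2.3263, -2.3273,  1.5613]), 'moment': array([-0.4194,  0.2653, -0.0827]), 'width': np.float64(0.0107), 'gripper_force': np.float64(60.5922)} tooly 54.01 q6 -52.9
```

Request:
{"op": "apply_moves", "data": {"steps": [0, 0, -0.02, -5, 0, 0, -0.04, -10, 0, 0, -0.04, -10]}}

```text
clock: 20.47
position: [0.6663, 0.0819, 0.1703]
ee_rot: [-0.0, 0.39, 0.921, -0.001]
contact_force: [-0.9, -3.2, 1.4]
width: 0.0106
gripper_force: 60.6
```

```bash
python3 st.py
```

```text
{'clock': np.float64(20.4667), 'position': array([0.6663, 0.0819, 0.1703]), 'contact_force': array([-0.8981, -3.2148,  1.4142]), 'moment': array([-0.6117,  0.3442, -0.0227]), 'width': np.float64(0.0106), 'gripper_force': np.float64(60.6468)} tooly 44.08 q6 -42.9
```

Request:
{"op": "apply_moves", "data": {"steps": [0, -0.03, -0.02, -5, -0.02, -0.05, -0.04, -10, -0.02, -0.05, -0.04, -10]}}

```text
clock: 20.72
position: [0.6662, 0.0817, 0.1702]
ee_rot: [0.0, 0.466, 0.885, -0.001]
contact_force: [-2.2, -3.4, 4.3]
width: 0.0105
gripper_force: 79.8
```

```bash
python3 st.py
```

```text
{'clock': np.float64(20.7167), 'position': array([0.6662, 0.0817, 0.1702]), 'contact_force': array([-2.1775, -3.4042,  4.2957]), 'moment': array([-0.5988,  0.5086,  1.743 ]), 'width': np.float64(0.0105), 'gripper_force': np.float64(79.817)} tooly 34.4 q6 -33.2
```

Request:
{"op": "apply_moves", "data": {"steps": [0, 0, -0.02, -5, 0, 0, -0.04, -10, 0, 0, -0.04, -10]}}

```text
clock: 20.97
position: [0.6662, 0.0817, 0.1704]
ee_rot: [0.001, 0.538, 0.843, -0.002]
contact_force: [-2.7, -2.9, 5.9]
width: 0.0109
gripper_force: 178.7
```

```bash
python3 st.py
```

```text
{'clock': np.float64(20.9667), 'position': array([0.6662, 0.0817, 0.1704]), 'contact_force': array([-2.681 , -2.8825,  5.8959]), 'moment': array([-0.7091,  0.675 ,  4.8023]), 'width': np.float64(0.0109), 'gripper_force': np.float64(178.7414)} tooly 24.95 q6 -23.7
```

```bash
cat > dot.py <<'E'
from h import *
s=get_state();c=calibration("wrist");im=get_image("wrist")
a=np.degrees(np.arctan2(s["ee_rot"][2],s["ee_rot"][1]));ty=2*a-90
h=cv2.cvtColor(im,cv2.COLOR_RGB2HSV).astype(int)
m=((h[...,0]>18)&(h[...,0]<32)&(h[...,1]>120)&(h[...,2]>110)).astype(np.uint8)
n,l,st,ce=cv2.connectedComponentsWithStats(m)
for k in range(1,n):
    if st[k][4]>25 and st[k][4]<600:
        q=onz(c,*ce[k],.195)
        if np.hypot(q[0]-.666,q[1]-.083)<.05:
            print(st[k],ce[k],q.round(4),"markdir",np.degrees(np.arctan2(q[1]-.0825,q[0]-.6665)).round(2))
print("tooly",ty.round(2),s["moment"][2],s["position"].round(4))
E
python3 dot.py
```

```text
[245 232  12  12 107] [250.46728972 237.71028037] [0.6546 0.0986 0.195 ] markdir 126.56
tooly 24.95 4.802282727127721 [0.6662 0.0817 0.1704]
```

Request:
{"op": "apply_moves", "data": {"steps": [0, 0, 0, 4, 0, 0, 0, 8, 0, 0, 0, 12, 0, 0, 0, 12, 0, 0, 0, 12]}}

```text
clock: 21.43
position: [0.6662, 0.0817, 0.1702]
ee_rot: [0.0, 0.451, 0.893, -0.001]
contact_force: [-2.9, -4.1, 5.7]
width: 0.0107
gripper_force: 65.7
```

```bash
python3 dot.py
```

```text
[253 232  12  11 105] [258.44761905 236.88571429] [0.6544 0.0984 0.195 ] markdir 127.31
tooly 36.38 1.1898207649231882 [0.6662 0.0817 0.1702]
```

Request:
{"op": "apply_moves", "data": {"steps": [0, 0, 0.01, 5, 0, 0, 0.04, 12, 0, 0, 0.07, 19, 0, 0, 0.1, 26, 0, 0, 0.13, 33, 0, 0, 0.16, 40, 0, 0.02, 0.19, 47, 0, 0.02, 0.19, 47]}}

```text
clock: 22.15
position: [0.6669, 0.0829, 0.172]
ee_rot: [0.0, 0.059, 0.998, 0.0]
contact_force: [-1.4, -0.6, 5.2]
width: 0.0108
gripper_force: 61.0
```

```bash
python3 dot.py; python3 st.py
```

```text
[255 231  12  12 104] [260.06730769 236.55769231] [0.6485 0.0864 0.195 ] markdir 167.87
tooly 83.23 0.09414793022907039 [0.6669 0.0829 0.172 ]
{'clock': np.float64(22.2), 'position': array([0.6669, 0.0829, 0.172 ]), 'contact_force': array([-1.7305, -0.937 ,  5.7926]), 'moment': array([-0.2166,  0.3929, -0.0299]), 'width': np.float64(0.0106), 'gripper_force': np.float64(61.0869)} tooly 82.94 q6 -81.8
```

Request:
{"op": "apply_moves", "data": {"steps": [0, 0, 0.03, 7, 0, 0, 0.06, 14, 0, 0, 0.09, 21, 0, 0, 0.12, 28, 0, 0, 0.15, 35, 0, 0, 0.18, 42, 0, 0, 0.2, 45.7, 0, 0, 0.2, 45.7]}}

```text
clock: 22.87
position: [0.6665, 0.0842, 0.174]
ee_rot: [0.001, -0.331, 0.944, 0.001]
contact_force: [-2.6, 1.5, 5.5]
width: 0.0102
gripper_force: 61.1
```

Request:
{"op": "apply_moves", "data": {"steps": [0, 0, 0, 0, 0, 0, 0, 0]}}

```text
clock: 23.03
position: [0.6665, 0.0842, 0.174]
ee_rot: [0.001, -0.33, 0.944, 0.001]
contact_force: [-3.3, 1.2, 4.7]
width: 0.011
gripper_force: 61.1
```

```bash
python3 dot.py; python3 st.py
```

```text
[255 232  12  11 105] [260.44761905 236.88571429] [0.653  0.0745 0.195 ] markdir -149.47
tooly 128.57 0.008827298018814319 [0.6665 0.0842 0.174 ]
{'clock': np.float64(23.0833), 'position': array([0.6665, 0.0842, 0.174 ]), 'contact_force': array([-2.3723,  1.7455,  4.9006]), 'moment': array([0.1561, 0.4458, 0.0027]), 'width': np.float64(0.0104), 'gripper_force': np.float64(61.1451)} tooly 128.57 q6 -127.4
```

```bash
python3 -c "
from rig import *
print(sign_off())"
```

```text
the job is handed in; nothing more can be done
None
```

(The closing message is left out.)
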